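# Close the wooden pencil case and hold it up for the customer

## Robot

A 6-joint arm with a two-finger parallel gripper is mounted at the origin on a cart in front of the work surface, level with it; the furniture and walls round the work are solid. World frame = base frame: x ahead of the robot, y to its left, z up, the work surface at z = 0. Lengths are in mm, angles in rad, forces in N, time in s.
With the tool pointing down it reaches from about 300 to 850 mm from the base axis. Payload 5.4 kg.
Tool frame: the origin (TCP) lies at the very end of the fingers, on their centre line; the grasp point (between the pads) lies 19 mm behind it; x points along the fingers, z is the direction in which the jaws open and shut, and the axes are right-handed (so a half turn about x gives the same grasp; the last joint's range is limited). The gripper opens to 85 mm and grips with 20 to 120 N. Pads are 22 mm wide; open, the fingers measure 114 mm over their backs; the gripper's body (76 mm by 85 mm) begins 54 mm behind the grasp point. The pads swing forward as they close: fully open they stand 13 mm farther back than shut.
Start: joints at [1.116, 0.158, 1.597, -0, 1.386, -0.21], TCP at [139.369, 557.837, 231.299] pointing down, gripper open.
Joint ranges: [-2.91, 2.91], [-0.94, 2.29], [0.18, 2.7], [-1.29, 4.43], [0.17, 2.64], [-3, 3]. Speed limits (rad/s): [2.57, 2.57, 3.14, 3.14, 3.14, 3.14].

## Interface

Orientations are given as a unit quaternion [x, y, z, w].
In Python, from cell import ctrl gives the robot as it stands.
- The arm moves only by the shell command python3 -m jog 'ROWS'. ROWS is JSON, a list of rows, each an object of numbers: "tx", "ty", "tz": the shift along the tool's x, y, z in cm; "turn": the turn about the tool's x in degrees; "claw": the gripper's target within -1 to 1 (fully open at 1, half-way at 0, shut at -1). A call has 1 to 10 rows; each row is the pose to reach, as a shift and turn from the pose commanded when the call began, along the tool's axes at that moment; what a row does not reach only later rows make up. A row lasts 1/8 s, in which the tool goes at most 62.5 mm and 10.7 degrees, less where a joint would pass 70% of its speed; a pose out of reach is approached as far as the arm can. A call with a gripper value outside its range is refused whole. The fingers move at their own pace and stop on an object; the grip force is fixed at half the most. Time passes only in rows, so rows that repeat a pose let the fingers close. It gives the time, the measured TCP pose, the force and the opening at its end, in the units of the state.
- ctrl.sense(): the state, without advancing time (a new reading comes with each control period).
- ctrl.capture(name): name is "scene" or "top"; returns a dict with "img" (400x640x3 uint8, red, green, blue), "K" (3x3 intrinsics, pixels), "xyz" and "orientation" of the camera in the world. Camera axes: x right, y up, looking along -z (the intrinsics and any distortion apply to the point x, -y, -z); pixel columns grow to the right and rows downward; lengths in mm; the calibration is good to about 2 mm. A picture is of the moment at which its call begins. There is no depth.
- ctrl.sign_off(): hands the job in, once; it reports no verdict.
The state is a dict: "t": time; "joint_positions": joint angles; "qvel": joint speeds; "effort": joint torques, N m; "ee_pos": TCP position; "eef_rot": TCP orientation; "force": force on the tool from outside, world axes, zero at the start; "torque": the same for the moment, N m; "opening": finger opening in mm.
Only numpy, scipy, OpenCV 4.12 (cv2) and the standard library are available. Lean on these libraries where they do the work, as an engineer would, in place of code of your own. Each camera call takes 0.05 s, during which the arm holds its last target. There are 200 camera calls.

## Task

Gently lower the open lid of the wooden pencil case on the counter until it is fully shut, without letting it slap, keeping the pencil and eraser inside. Then grip the closed case, lift it straight up to about 20 cm above the table and hold it there level and still for about three seconds, so that a customer can look at it; finish while still holding it in the air. Never tip the case, and leave the tins and the twine spool around it where they are.

Things in the scene. Friction and masses are not known exactly. Their poses are not given: they have to be found in the camera images.
- case_center (a point): Centre of the base of the loose wooden pencil case, 20 mm above its underside. The base is an open box, 56 mm along x, 170 mm along y, 40 mm high, walls and floor 4 mm; about 0.4 kg with lid, may vary. z is up; the hinged long side is +x (away from the robot, within 30 degrees), the lid's free edge is over the -x side when shut. Closed, it can be gripped across its 56 mm width.
- lid_hinge (a point): Middle of the hinge line of the lid, on the pencil case: 28 mm to +x of case_center and 21 mm above it (41 mm above the underside). The hinge line runs along the case's y axis.
- case_lid (a joint): Opening angle of the lid in rad: 0 shut, 1.57 upright, at most 1.9; starts open. The lid is a wooden board 167 mm along the hinge, free edge 55 mm from the hinge line, 8 mm thick (outer face 8 mm outside the hinge plane), set in 1.5 mm from the base's faces, 50 g. The hinge is slightly stiff (0.02 N m): the lid stays at any angle. Shut, its top is 49 mm above the case's underside.
- case: The whole pencil case with its lid; origin at the centre of its underside, 20 mm below point case_center, same axes.
- pencil: Loose yellow pencil, 8 mm thick and 140 mm long, lying along the inside of the case. Origin at the middle of its underside.
- rubber: Loose small eraser, 19 x 44 x 11 mm, lying in the case. Origin at the middle of its underside.
- candle_tin: Bystander: round candle tin, 66 mm across, 28 mm high, standing loose on the table near the case. Origin at the centre of its underside.
- ink_pad_tin: Bystander: round flat ink pad tin, 62 mm across, 20 mm high, standing loose on the table near the case. Origin at the centre of its underside.
- twine_spool: Bystander: spool of twine, 64 mm across (82 mm with its loose end), 40 mm high, standing loose on the table near the case. Origin at the underside, within 10 mm of the spool's axis.

How it is judged:
By the outcome, as a careful person would: the job done as asked, in the order asked, and still so for the second after the job is handed in, while the arm keeps its last pose, push and grip.
It also fails if it takes over 53 s, if anything falls off the work surface, if the arm or the gripper's body presses on something with over 40 N, if the wrist force passes 120 N, or if a joint passes its speed limit or range.

## Working session

There is one attempt and no reset: what is moved stays moved. The work goes in short steps, Python scripts to look and compute and a shell command to move; the robot and the scene stay as the last step left them, time stands still between calls to the robot, and variables do not carry over. Pictures are saved under pics/ and viewed, about 8 in all and at most 12, crops included, and the job is handed in when it is done.

```bash
mkdir -p pics; ls
python3 - <<'E'
from cell import ctrl
import cv2,numpy as np
s=ctrl.sense();print({k:np.round(v,3).tolist() for k,v in s.items()})
for n in("scene","top"):
    c=ctrl.capture(n);cv2.imwrite(f"pics/{n}0.png",c["img"][:,:,::-1])
    print(n,np.round(c["K"],1).tolist(),c["xyz"],c["orientation"],[k for k in c])
E
```

```text
pics
{'t': 0.0, 'joint_positions': [1.116, 0.159, 1.598, -0.0, 1.386, -0.21], 'qvel': [-0.0, 0.0, 0.001, 0.003, -0.0, -0.001], 'effort': [0.001, -39.6, -33.144, -0.0, 0.008, -0.0], 'ee_pos': [139.111, 557.279, 230.277], 'eef_rot': [-0.436, 0.558, 0.435, 0.557], 'force': [-0.541, -0.102, -0.589], 'torque': [-0.052, -0.025, -0.024], 'opening': 85.376}
scene [[470.7, 0.0, 314.0], [0.0, 470.7, 201.7], [0.0, 0.0, 1.0]] [204.65925878 737.46889411 812.44739619] [-0.0928779   0.37279963  0.90172667 -0.19819976] ['img', 'K', 'xyz', 'orientation']
top [[466.5, 0.0, 319.0], [0.0, 466.5, 202.7], [0.0, 0.0, 1.0]] [473.64604583  34.00712701 958.33248075] [-0.03666386  0.0288407   0.70658105 -0.70609291] ['img', 'K', 'xyz', 'orientation']
```

View pics/scene0.png

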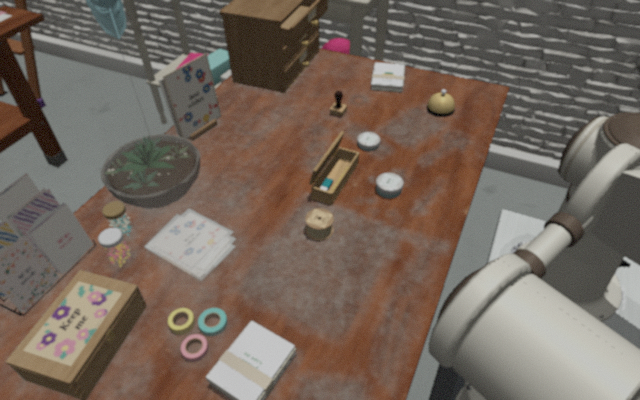

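View pics/top0.png

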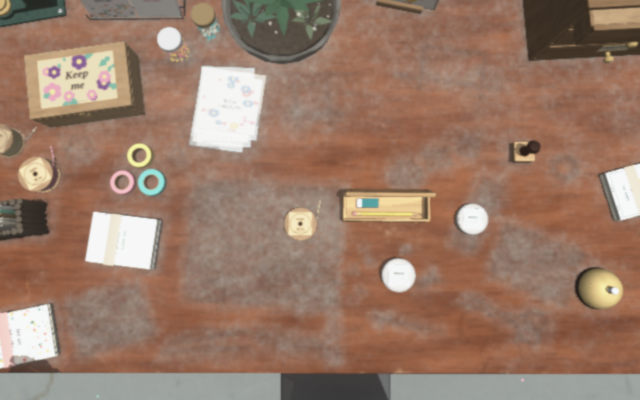

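The top view shows the case at about (342–432, 192–222), with its lid upright along the far side. The spool is at (300,223) and the tins are at (472,219) and (398,275). In the scene view the case is at about (335,172). Next I'll make enlarged crops with a pixel grid.

```bash
cat > h.py <<'E'
import numpy as np,cv2
from scipy.spatial.transform import Rotation as R
from cell import ctrl
def ray(c,u,v):
    d=np.linalg.inv(c["K"])@[u,v,1.]; d=R.from_quat(c["orientation"]).as_matrix()@(d*[1,-1,-1])
    return np.array(c["xyz"]),d/np.linalg.norm(d)
def plane(c,u,v,z):
    o,d=ray(c,u,v); return o+d*(z-o[2])/d[2]
def proj(c,p):
    q=R.from_quat(c["orientation"]).as_matrix().T@(np.array(p)-c["xyz"])*[1,-1,-1]; q=c["K"]@q; return q[:2]/q[2]
def tri(c1,p1,c2,p2):
    o1,d1=ray(c1,*p1);o2,d2=ray(c2,*p2)
    s=np.linalg.lstsq(np.c_[d1,-d2],o2-o1,rcond=None)[0]; a,b=o1+d1*s[0],o2+d2*s[1]
    return (a+b)/2,np.linalg.norm(a-b)
def crop(c,u,v,w,h,k):
    return cv2.resize(c["img"][v:v+h,u:u+w,::-1],None,fx=k,fy=k,interpolation=cv2.INTER_CUBIC)
E
python3 - <<'E'
from h import *
a=ctrl.capture("top");b=ctrl.capture("scene")
A=crop(a,332,180,112,56,7);B=crop(b,300,125,70,85,6)
def grid(I,u,v,k):
    for i in range(0,I.shape[1],10*k): cv2.line(I,(i,0),(i,6),(0,0,255),1);cv2.putText(I,str(u+i//k),(i,16),0,.35,(255,255,255),1)
    for i in range(0,I.shape[0],10*k): cv2.line(I,(0,i),(6,i),(0,0,255),1);cv2.putText(I,str(v+i//k),(8,i+4),0,.35,(255,255,255),1)
    return I
cv2.imwrite("pics/topc.png",grid(A,332,180,7));cv2.imwrite("pics/scc.png",grid(B,300,125,6))
for n,p,z in(("spool",(300,223),40),("ink?",(472,219),20),("candle?",(398,275),28)): print(n,plane(a,*p,z))
E
```

```text
spool [518.81755     81.67846536  40.        ]
ink? [ 527.57922469 -262.50965094   20.        ]
candle? [ 416.76090534 -111.30365703   28.        ]
```

View pics/topc.png

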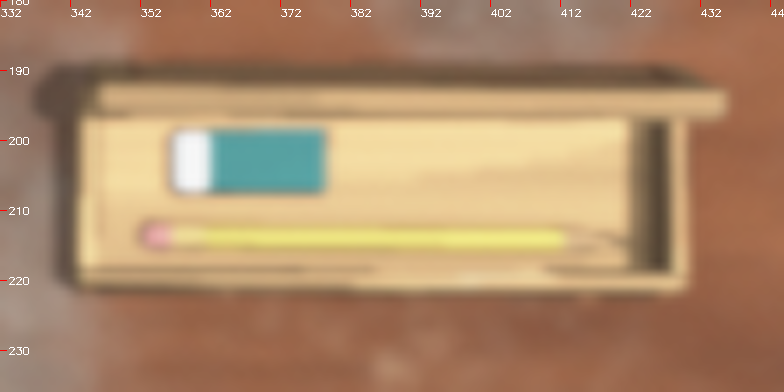

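View pics/scc.png

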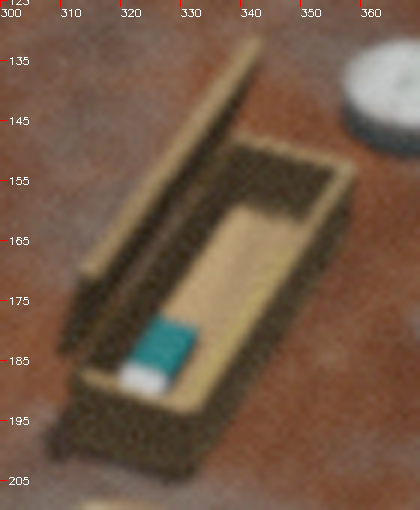

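The case is nearly aligned with y. Its near rim corners are at top (343,221) and (430,221), which match scene (332,193) and (359,152). The lid's free edge is at scene (314,170)–(343,131), which matches top (346,193)–(436,194).

Run:
```python
from h import *
np.set_printoptions(precision=1,suppress=True)
a=ctrl.capture("top");b=ctrl.capture("scene")
T=lambda x,y:(332+(x+.5)/7-.5,180+(y+.5)/7-.5)
S=lambda x,y:(300+(x+.5)/6-.5,125+(y+.5)/6-.5)
for n,p,q in(("rim -x+y",(77,291),(192,413)),("rim -x-y",(688,291),(356,163)),("lid free +y",(97,84),(84,272)),("lid free -y",(727,90),(262,38)),("lid free in +y",(97,117),(95,278))):
    print(n,*tri(a,T(*p),b,S(*q)))
for n,p in(("rim near L",(77,291)),("rim near R",(688,291)),("rim far R inner",(688,118)),("rim far L",(80,118))): print(n,plane(a,*T(*p),40))
for n,p in(("L",(77,291)),): pass
# scene rim at 40
for n,p in(("rim near L",(192,413)),("rim near R",(356,163)),("rim far L",(77,370)),("rim far R",(235,133))): print("S",n,plane(b,*S(*p),40))
# tins: scene check
for c,n in((a,"top"),(b,"scene")):
  m=cv2.inRange(cv2.cvtColor(c["img"],cv2.COLOR_RGB2HSV),(0,0,170),(180,40,255))
  for k in cv2.findContours(m,0,2)[0]:
    if 100<cv2.contourArea(k)<1500:
      (u,v),r=cv2.minEnclosingCircle(k); 
      if abs(u-400)<100 and r<25: print(n,u,v,r,plane(c,u,v,24))
s=ctrl.sense();print(R.from_quat(s["eef_rot"]).as_matrix(),s["ee_pos"])
```

```text
rim -x+y [523.3  -1.9  39.7] 1.7768402067995943
rim -x-y [ 522.3 -173.6   39.8] 0.09003805897782183
lid free +y [573.7  -6.2  92.3] 2.573435325667954
lid free -y [ 570.7 -174.3   91.6] 5.118633889014397
lid free in +y [566.6  -5.5  92. ] 1.139884833797198
rim near L [522.4  -2.2  40. ]
rim near R [ 522.3 -173.6   40. ]
rim far R inner [ 571.1 -174.6   40. ]
rim far L [571.3  -3.2  40. ]
S rim near L [524.   -1.3  40. ]
S rim near R [ 522.1 -173.4   40. ]
S rim far L [576.1  -5.3  40. ]
S rim far R [ 578.2 -171.4   40. ]
top 398.44891357421875 274.8138732910156 16.736421585083008 [ 416.9 -112.8   24. ]
top 472.61712646484375 218.56532287597656 15.577632904052734 [ 528.2 -262.5   24. ]
scene 389.5 181.5 11.768702507019043 [ 417.1 -113.9   24. ]
scene 368.5789489746094 139.0 9.631102561950684 [ 524.8 -254.5   24. ]
scene 387.5 74.0 17.923547744750977 [ 590.4 -603.6   24. ]
[[-0.  -1.   0.2]
 [-0.   0.2  1. ]
 [-1.   0.  -0. ]] [139.3 557.7 231. ]
```

```bash
cat >> h.py <<'E'
def goto(target,zdir=None,q=None):
    s=ctrl.sense(); M=R.from_quat(s["eef_rot"]).as_matrix(); d=M.T@(np.array(target)-s["ee_pos"])/10
    print("t",s["t"],"pos",np.round(s["ee_pos"],1),"shift cm",np.round(d,2),"yaw tool z deg",np.round(np.degrees(np.arctan2(M[1,2],M[0,2])),2),"tilt",np.round(M[:,0],3),"F",np.round(s["force"],1),"open",s["opening"],"q",np.round(s["joint_positions"],2))
E
python3 -c "
from h import *
goto([615,-88,200])"
```

```text
t 0.3 pos [139.3 557.7 231. ] shift cm [  3.12 -61.8  -51.11] yaw tool z deg 75.97 tilt [-0.    -0.001 -1.   ] F [-0.2  0.6  0. ] open 85.32928800444908 q [ 1.12  0.16  1.6  -0.    1.39 -0.21]
```

```bash
python3 -m jog '[{"tx":0,"ty":-6,"tz":-5,"turn":10,"claw":-1},{"tx":0,"ty":-12,"tz":-10,"turn":20,"claw":-1},{"tx":0,"ty":-18,"tz":-15,"turn":30,"claw":-1},{"tx":0,"ty":-24,"tz":-20,"turn":40,"claw":-1},{"tx":0,"ty":-30,"tz":-25,"turn":50,"claw":-1},{"tx":0,"ty":-36,"tz":-30,"turn":60,"claw":-1},{"tx":0,"ty":-42,"tz":-35,"turn":70,"claw":-1},{"tx":0,"ty":-48,"tz":-40,"turn":76,"claw":-1},{"tx":0,"ty":-54,"tz":-45,"turn":76,"claw":-1},{"tx":0,"ty":-57,"tz":-48,"turn":76,"claw":-1}]'; python3 -c "
from h import *
goto([610,-88,110])"
```

```text
t: 1.55
ee_pos: [508.2, 50.6, 231.5]
eef_rot: [0.0, 0.707, -0.0, 0.707]
force: [0.2, -0.2, 1.0]
opening: -0.2
t 1.55 pos [508.2  50.6 231.5] shift cm [ 12.15 -13.86  10.19] yaw tool z deg -0.05 tilt [ 0.001  0.    -1.   ] F [ 0.2 -0.2  1. ] open -0.19438524412300345 q [-0.14 -0.01  1.77  0.    1.38 -0.14]
```

```bash
python3 -m jog '[{"tx":0,"ty":-4,"tz":4,"claw":-1},{"tx":0,"ty":-8,"tz":8,"claw":-1},{"tx":3,"ty":-12,"tz":10,"claw":-1},{"tx":8,"ty":-13,"tz":10,"claw":-1},{"tx":12,"ty":-13,"tz":10,"claw":-1},{"tx":12,"ty":-13,"tz":10,"claw":-1},{"tx":12,"ty":-13,"tz":10,"claw":-1}]'
python3 - <<'E'
from h import *
goto([593,-88,80])
a=ctrl.capture("top");b=ctrl.capture("scene")
A=crop(a,332,165,112,65,7);B=crop(b,290,110,80,100,6);B=cv2.resize(B,(364,455));
cv2.imwrite("pics/c1.png",np.hstack([cv2.resize(A,(430,250)),np.zeros((250,2,3),np.uint8)])); cv2.imwrite("pics/c2.png",B)
I=np.zeros((455,796,3),np.uint8);I[:250,:430]=cv2.resize(A,(430,250));I[:,432:]=B;cv2.imwrite("pics/c12.png",I)
E
```

```text
t 1.55 pos [508.2  50.6 231.5] shift cm [ 15.15 -13.86   8.48] yaw tool z deg -0.05 tilt [ 0.001  0.    -1.   ] F [ 0.2 -0.2  1. ] open -0.19438524412300345 q [-0.14 -0.01  1.77  0.    1.38 -0.14]invalid input
```

View pics/c12.png

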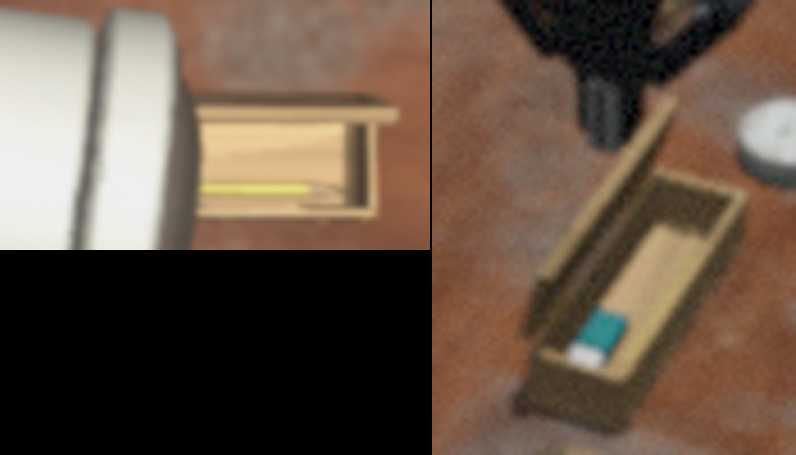

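The jog was refused because the rows had no "turn", so the arm hasn't moved. The picture shows the closed fingers hanging high above the case, with the lid still open. I'll resend with every key.

```bash
python3 -m jog '[{"tx":0,"ty":-4,"tz":4,"turn":0,"claw":-1},{"tx":0,"ty":-8,"tz":8,"turn":0,"claw":-1},{"tx":3,"ty":-12,"tz":10.5,"turn":0,"claw":-1},{"tx":8,"ty":-13.8,"tz":10.5,"turn":0,"claw":-1},{"tx":12,"ty":-13.8,"tz":10.5,"turn":0,"claw":-1},{"tx":12,"ty":-13.8,"tz":10.5,"turn":0,"claw":-1},{"tx":12,"ty":-13.8,"tz":10.5,"turn":0,"claw":-1}]'
python3 - <<'E'
from h import *
goto([593,-88,80])
b=ctrl.capture("scene")
B=crop(b,290,110,80,100,5); cv2.imwrite("pics/c3.png",B)
for x in (595.5,598,613): print(x,(proj(b,[x,-88,111])-[290,110])*5)
E
```

```text
t: 2.52
ee_pos: [613.2, -85.2, 113.3]
eef_rot: [-0.0, 0.706, -0.0, 0.708]
force: [-0.2, -0.1, -0.4]
opening: 0.3
t 2.525 pos [613.2 -85.2 113.3] shift cm [ 3.33 -0.27 -2.03] yaw tool z deg 0.02 tilt [ 0.003 -0.001 -1.   ] F [-0.2 -0.1 -0.4] open 0.2589458558991051 q [-0.33  0.38  1.57  0.    1.19 -0.33]
595.5 [145.89658962 156.88293806]
598 [141.22427212 155.60743011]
613 [113.32513463 147.99117291]
```

View pics/c3.png

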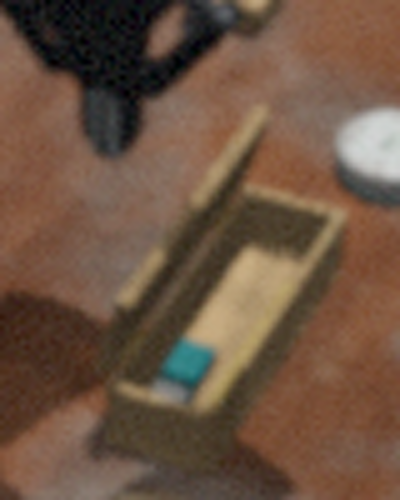

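The fingertips are behind the lid at about crop (108,152), as computed for x≈613. I'll lower them and approach the outer face.

```bash
python3 -m jog '[{"tx":1.5,"ty":0,"tz":0,"turn":0,"claw":-1},{"tx":3,"ty":0,"tz":0,"turn":0,"claw":-1},{"tx":3.1,"ty":0,"tz":-0.6,"turn":0,"claw":-1},{"tx":3.1,"ty":0,"tz":-1.2,"turn":0,"claw":-1},{"tx":3.1,"ty":0,"tz":-1.6,"turn":0,"claw":-1},{"tx":3.1,"ty":0,"tz":-1.6,"turn":0,"claw":-1}]'
python3 - <<'E'
from h import *
import numpy as np
for th in (77,70,60,50,40,30,20,10,0):
    t=np.radians(th);goto([592.5-40*np.cos(t)+8*np.sin(t),-88,41+40*np.sin(t)+8*np.cos(t)])
E
```

```text
t: 3.32
ee_pos: [596.1, -85.6, 80.8]
eef_rot: [0.0, 0.707, -0.0, 0.707]
force: [0.4, -0.1, 0.1]
opening: 0.1
t 3.325 pos [596.1 -85.6  80.8] shift cm [-0.1  -0.24 -0.48] yaw tool z deg -0.04 tilt [ 0.001 -0.    -1.   ] F [ 0.4 -0.1  0.1] open 0.0534011330060261 q [-0.34  0.38  1.64  0.    1.12 -0.34]
t 3.325 pos [596.1 -85.6  80.8] shift cm [-0.05 -0.24 -0.97] yaw tool z deg -0.04 tilt [ 0.001 -0.    -1.   ] F [ 0.4 -0.1  0.1] open 0.0534011330060261 q [-0.34  0.38  1.64  0.    1.12 -0.34]
t 3.325 pos [596.1 -85.6  80.8] shift cm [ 0.11 -0.24 -1.66] yaw tool z deg -0.04 tilt [ 0.001 -0.    -1.   ] F [ 0.4 -0.1  0.1] open 0.0534011330060261 q [-0.34  0.38  1.64  0.    1.12 -0.34]
t 3.325 pos [596.1 -85.6  80.8] shift cm [ 0.4  -0.24 -2.32] yaw tool z deg -0.04 tilt [ 0.001 -0.    -1.   ] F [ 0.4 -0.1  0.1] open 0.0534011330060261 q [-0.34  0.38  1.64  0.    1.12 -0.34]
t 3.325 pos [596.1 -85.6  80.8] shift cm [ 0.79 -0.24 -2.91] yaw tool z deg -0.04 tilt [ 0.001 -0.    -1.   ] F [ 0.4 -0.1  0.1] open 0.0534011330060261 q [-0.34  0.38  1.64  0.    1.12 -0.34]
t 3.325 pos [596.1 -85.6  80.8] shift cm [ 1.28 -0.24 -3.42] yaw tool z deg -0.04 tilt [ 0.001 -0.    -1.   ] F [ 0.4 -0.1  0.1] open 0.0534011330060261 q [-0.34  0.38  1.64  0.    1.12 -0.34]
t 3.325 pos [596.1 -85.6  80.8] shift cm [ 1.86 -0.24 -3.84] yaw tool z deg -0.04 tilt [ 0.001 -0.    -1.   ] F [ 0.4 -0.1  0.1] open 0.0534011330060261 q [-0.34  0.38  1.64  0.    1.12 -0.34]
t 3.325 pos [596.1 -85.6  80.8] shift cm [ 2.49 -0.24 -4.16] yaw tool z deg -0.04 tilt [ 0.001 -0.    -1.   ] F [ 0.4 -0.1  0.1] open 0.0534011330060261 q [-0.34  0.38  1.64  0.    1.12 -0.34]
t 3.325 pos [596.1 -85.6  80.8] shift cm [ 3.18 -0.24 -4.36] yaw tool z deg -0.04 tilt [ 0.001 -0.    -1.   ] F [ 0.4 -0.1  0.1] open 0.0534011330060261 q [-0.34  0.38  1.64  0.    1.12 -0.34]
```

```bash
python3 -m jog '[{"tx":-0.1,"ty":0,"tz":-0.3,"turn":0,"claw":-1},{"tx":-0.1,"ty":0,"tz":-0.5,"turn":0,"claw":-1},{"tx":-0.08,"ty":0,"tz":-0.8,"turn":0,"claw":-1},{"tx":-0.05,"ty":0,"tz":-1.0,"turn":0,"claw":-1},{"tx":0,"ty":0,"tz":-1.3,"turn":0,"claw":-1},{"tx":0.07,"ty":0,"tz":-1.55,"turn":0,"claw":-1},{"tx":0.17,"ty":0,"tz":-1.8,"turn":0,"claw":-1},{"tx":0.28,"ty":0,"tz":-2.05,"turn":0,"claw":-1},{"tx":0.4,"ty":0,"tz":-2.3,"turn":0,"claw":-1},{"tx":0.4,"ty":0,"tz":-2.3,"turn":0,"claw":-1}]'
python3 - <<'E'
from h import *
goto([552.5,-88,49])
b=ctrl.capture("scene")
B=crop(b,290,110,80,100,5); cv2.imwrite("pics/c4.png",B)
E
```

```text
t: 4.58
ee_pos: [572.7, -85.5, 76.0]
eef_rot: [0.0, 0.707, -0.0, 0.707]
force: [-0.1, -0.7, 0.3]
opening: -0.1
t 4.575 pos [572.7 -85.5  76. ] shift cm [ 2.71 -0.26 -2.02] yaw tool z deg -0.03 tilt [-0.001  0.    -1.   ] F [-0.1 -0.7  0.3] open -0.08584453874288299 q [-0.36  0.34  1.71 -0.    1.09 -0.36]
```

View pics/c4.png

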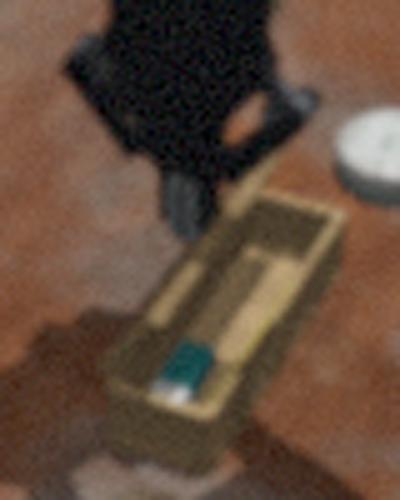

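The lid is being pushed down and the case hasn't moved. I'll continue slowly along the arc.

```bash
python3 -m jog '[{"tx":0.2,"ty":0,"tz":-0.3,"turn":0,"claw":-1},{"tx":0.4,"ty":0,"tz":-0.6,"turn":0,"claw":-1},{"tx":0.6,"ty":0,"tz":-0.85,"turn":0,"claw":-1},{"tx":0.85,"ty":0,"tz":-1.1,"turn":0,"claw":-1},{"tx":1.1,"ty":0,"tz":-1.3,"turn":0,"claw":-1},{"tx":1.35,"ty":0,"tz":-1.5,"turn":0,"claw":-1},{"tx":1.6,"ty":0,"tz":-1.65,"turn":0,"claw":-1},{"tx":1.85,"ty":0,"tz":-1.75,"turn":0,"claw":-1},{"tx":2.1,"ty":0,"tz":-1.85,"turn":0,"claw":-1},{"tx":2.3,"ty":0,"tz":-1.9,"turn":0,"claw":-1}]'; python3 -m jog '[{"tx":0.1,"ty":0,"tz":-0.05,"turn":0,"claw":-1},{"tx":0.2,"ty":0,"tz":-0.1,"turn":0,"claw":-1},{"tx":0.3,"ty":0,"tz":-0.1,"turn":0,"claw":-1},{"tx":0.35,"ty":0,"tz":-0.1,"turn":0,"claw":-1},{"tx":0.4,"ty":0,"tz":-0.1,"turn":0,"claw":-1},{"tx":0.4,"ty":0,"tz":-0.1,"turn":0,"claw":-1}]'
```

```text
t: 5.88
ee_pos: [554.0, -85.5, 53.1]
eef_rot: [0.0, 0.707, -0.0, 0.707]
force: [-0.1, -0.3, 0.1]
opening: 0.1
t: 6.62
ee_pos: [553.1, -85.5, 49.3]
eef_rot: [0.0, 0.707, -0.0, 0.707]
force: [-0.3, 0.5, -0.2]
opening: -0.1
```

```bash
for i in 1; do python3 -m jog '[{"tx":0.05,"ty":0,"tz":0,"turn":0,"claw":-1},{"tx":0.1,"ty":0,"tz":0,"turn":0,"claw":-1},{"tx":0.1,"ty":0,"tz":0,"turn":0,"claw":-1}]';python3 -m jog '[{"tx":0.05,"ty":0,"tz":0,"turn":0,"claw":-1},{"tx":0.1,"ty":0,"tz":0,"turn":0,"claw":-1},{"tx":0.1,"ty":0,"tz":0,"turn":0,"claw":-1}]'; done
```

```text
t: 7.0
ee_pos: [553.2, -85.5, 49.0]
eef_rot: [0.0, 0.707, -0.0, 0.707]
force: [-2.1, 0.3, 6.2]
opening: 0.1
t: 7.38
ee_pos: [553.2, -85.5, 48.9]
eef_rot: [0.0, 0.707, -0.0, 0.707]
force: [-6.9, 1.8, 12.1]
opening: 0.0
```

The force rises to 12 N at z=49 mm, which is the shut lid's height. I'll retreat up, open and look.

```bash
python3 -m jog '[{"tx":-0.2,"ty":0,"tz":0,"turn":0,"claw":-1},{"tx":-1.5,"ty":0,"tz":0,"turn":0,"claw":-1},{"tx":-5,"ty":0,"tz":0,"turn":0,"claw":1},{"tx":-10,"ty":0,"tz":0,"turn":0,"claw":1},{"tx":-15,"ty":0,"tz":0,"turn":0,"claw":1},{"tx":-15,"ty":0,"tz":0,"turn":0,"claw":1},{"tx":-15,"ty":0,"tz":0,"turn":0,"claw":1}]'
python3 - <<'E'
from h import *
goto([550.5,-88,60])
b=ctrl.capture("scene");a=ctrl.capture("top")
B=crop(b,290,110,80,100,5); A=crop(a,332,180,112,56,3)
I=np.zeros((500,740,3),np.uint8);I[:,:400]=B;I[:168,402:738]=A;cv2.imwrite("pics/c5.png",I)
E
```

```text
t: 8.25
ee_pos: [552.8, -85.4, 197.2]
eef_rot: [0.0, 0.707, -0.0, 0.707]
force: [-0.2, -0.1, 0.5]
opening: 85.2
t 8.25 pos [552.8 -85.4 197.2] shift cm [13.72 -0.26 -0.23] yaw tool z deg -0.02 tilt [-0.  0. -1.] F [-0.2 -0.1  0.5] open 85.23922187900953 q [-0.37  0.15  1.68 -0.    1.32 -0.37]
```

View pics/c5.png

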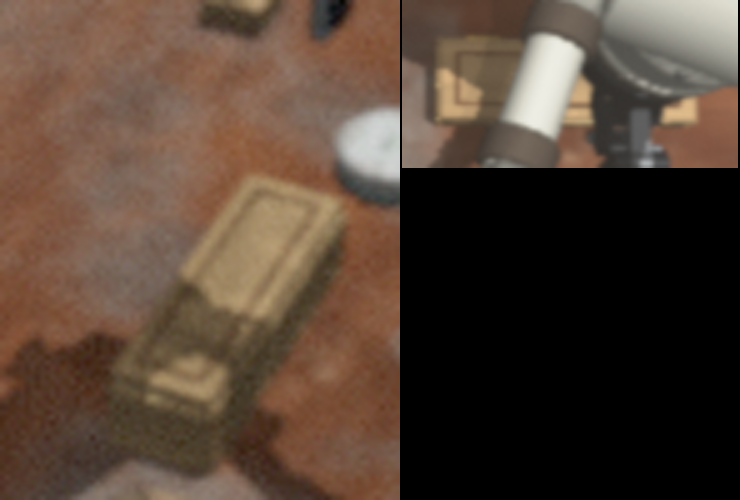

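The lid lies flush on the case. I'll check its position from the lid's top corners at crop (345,210), (252,178) and (216,406) at z=49, plus the near edge in the top view.

Run:
```python
from h import *
np.set_printoptions(precision=1,suppress=True)
b=ctrl.capture("scene");a=ctrl.capture("top")
for p in((345,208),(252,178),(216,406),(114,372)): print(plane(b,290+(p[0]+.5)/5-.5,110+(p[1]+.5)/5-.5,49))
for p in((33,124),(295,124),(36,38)): print("top",plane(a,332+(p[0]+.5)/3-.5,180+(p[1]+.5)/3-.5,45))
```

```text
[ 520.  -164.5   49. ]
[ 573.4 -168.1   49. ]
[521.2  -2.   49. ]
[575.2  -3.7  49. ]
top [522.4  -2.2  45. ]
top [ 522.3 -172.7   45. ]
top [578.9  -4.4  45. ]
```

The position is consistent: centre about (549.5–550, −87.5), yaw about 0. I'll descend over it.

```bash
python3 -m jog '[{"tx":4,"ty":-0.2,"tz":-0.3,"turn":0,"claw":1},{"tx":8,"ty":-0.2,"tz":-0.3,"turn":0,"claw":1},{"tx":11,"ty":-0.2,"tz":-0.3,"turn":0,"claw":1},{"tx":13,"ty":-0.2,"tz":-0.3,"turn":0,"claw":1},{"tx":15,"ty":-0.2,"tz":-0.3,"turn":0,"claw":1},{"tx":17,"ty":-0.2,"tz":-0.3,"turn":0,"claw":1},{"tx":18.4,"ty":-0.2,"tz":-0.3,"turn":0,"claw":1},{"tx":19.3,"ty":-0.2,"tz":-0.3,"turn":0,"claw":1},{"tx":19.3,"ty":-0.2,"tz":-0.3,"turn":0,"claw":1},{"tx":19.3,"ty":-0.2,"tz":-0.3,"turn":0,"claw":1}]'
```

```text
t: 9.7
ee_pos: [550.7, -87.7, 5.0]
eef_rot: [-0.0, 0.707, -0.0, 0.708]
force: [0.4, -0.5, -0.7]
opening: 85.2
```

```bash
python3 -m jog '[{"tx":0,"ty":0,"tz":-0.05,"turn":0,"claw":0.6},{"tx":0,"ty":0,"tz":-0.05,"turn":0,"claw":0.4},{"tx":0,"ty":0,"tz":-0.05,"turn":0,"claw":0.3},{"tx":0,"ty":0,"tz":-0.05,"turn":0,"claw":0.2},{"tx":0,"ty":0,"tz":-0.05,"turn":0,"claw":0},{"tx":0,"ty":0,"tz":-0.05,"turn":0,"claw":-1},{"tx":0,"ty":0,"tz":-0.05,"turn":0,"claw":-1},{"tx":0,"ty":0,"tz":-0.05,"turn":0,"claw":-1}]'
```

```text
t: 10.7
ee_pos: [550.5, -87.8, 5.3]
eef_rot: [0.0, 0.706, -0.0, 0.708]
force: [0.2, 1.3, 5.3]
opening: 54.8
```

```bash
python3 -m jog '[{"tx":-0.2,"ty":0,"tz":0,"turn":0,"claw":-1},{"tx":-0.5,"ty":0,"tz":0,"turn":0,"claw":-1},{"tx":-1,"ty":0,"tz":0,"turn":0,"claw":-1},{"tx":-1.6,"ty":0,"tz":0,"turn":0,"claw":-1},{"tx":-2.3,"ty":0,"tz":0,"turn":0,"claw":-1},{"tx":-3,"ty":0,"tz":0,"turn":0,"claw":-1},{"tx":-3,"ty":0,"tz":0,"turn":0,"claw":-1},{"tx":-3,"ty":0,"tz":0,"turn":0,"claw":-1}]'
python3 - <<'E'
from h import *
goto([550,-88,205])
b=ctrl.capture("scene");a=ctrl.capture("top")
B=crop(b,290,110,80,100,5); A=crop(a,332,180,112,56,3)
I=np.zeros((500,740,3),np.uint8);I[:,:400]=B;I[:168,402:738]=A;cv2.imwrite("pics/c6.png",I)
print(ctrl.sense()["torque"])
E
```

```text
t: 11.7
ee_pos: [549.4, -87.4, 34.2]
eef_rot: [0.0, 0.707, -0.0, 0.707]
force: [-0.8, -0.4, -3.8]
opening: 55.3
t 11.7 pos [549.4 -87.4  34.2] shift cm [-17.08  -0.06   0.05] yaw tool z deg -0.03 tilt [-0.  0. -1.] F [-0.8 -0.4 -3.8] open 55.28068745762373 q [-0.38  0.35  1.79 -0.    1.   -0.37]
[ 0.01420721 -0.0364877   0.0248799 ]
```

View pics/c6.png

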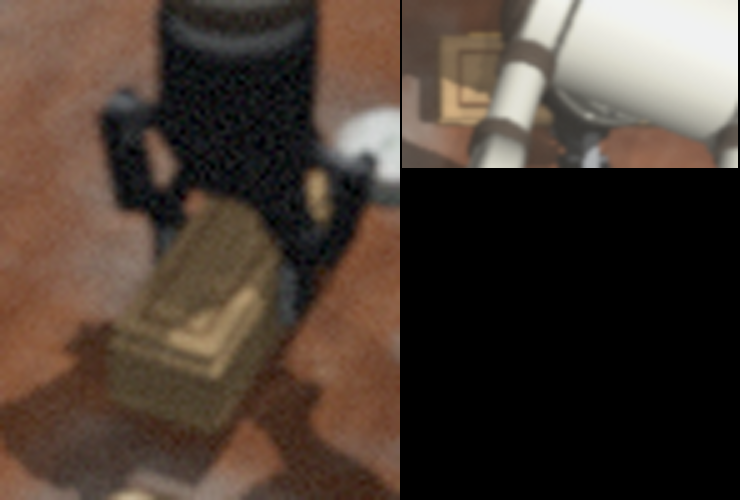

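The case hangs level in the grip (3.8 N, about 0.4 kg) with the lid shut. Next is a smooth lift of 17 cm.

```bash
python3 -m jog '[{"tx":-0.5,"ty":0,"tz":0,"turn":0,"claw":-1},{"tx":-1.5,"ty":0,"tz":0,"turn":0,"claw":-1},{"tx":-3,"ty":0,"tz":0,"turn":0,"claw":-1},{"tx":-4.5,"ty":0,"tz":0,"turn":0,"claw":-1},{"tx":-6,"ty":0,"tz":0,"turn":0,"claw":-1},{"tx":-7.5,"ty":0,"tz":0,"turn":0,"claw":-1},{"tx":-9,"ty":0,"tz":0,"turn":0,"claw":-1},{"tx":-10.5,"ty":0,"tz":0,"turn":0,"claw":-1},{"tx":-12,"ty":0,"tz":0,"turn":0,"claw":-1},{"tx":-13.5,"ty":0,"tz":0,"turn":0,"claw":-1}]'; python3 -m jog '[{"tx":-1.2,"ty":0,"tz":0,"turn":0,"claw":-1},{"tx":-2.2,"ty":0,"tz":0,"turn":0,"claw":-1},{"tx":-3,"ty":0,"tz":0,"turn":0,"claw":-1},{"tx":-3.5,"ty":0,"tz":0,"turn":0,"claw":-1},{"tx":-3.5,"ty":0,"tz":0,"turn":0,"claw":-1},{"tx":-3.5,"ty":0,"tz":0,"turn":0,"claw":-1},{"tx":-3.5,"ty":0,"tz":0,"turn":0,"claw":-1},{"tx":-3.5,"ty":0,"tz":0,"turn":0,"claw":-1}]'
python3 - <<'E'
from h import *
goto([550,-88,205])
b=ctrl.capture("scene");a=ctrl.capture("top")
cv2.imwrite("pics/c7.png",crop(b,270,60,160,190,3))
for c,n in((a,"top"),(b,"scene")):
  m=cv2.inRange(cv2.cvtColor(c["img"],cv2.COLOR_RGB2HSV),(0,0,170),(180,40,255))
  for k in cv2.findContours(m,0,2)[0]:
    if 100<cv2.contourArea(k)<1500:
      (u,v),r=cv2.minEnclosingCircle(k)
      if abs(u-400)<100 and r<25: print(n,u,v,r,plane(c,u,v,24))
E
```

```text
t: 13.05
ee_pos: [549.5, -87.5, 170.3]
eef_rot: [0.0, 0.707, -0.0, 0.707]
force: [-0.8, -0.0, -4.1]
opening: 55.8
t: 14.05
ee_pos: [549.5, -87.4, 204.0]
eef_rot: [0.0, 0.707, -0.0, 0.707]
force: [0.3, -0.0, -4.2]
opening: 55.2
t 14.05 pos [549.5 -87.4 204. ] shift cm [-0.1  -0.06  0.05] yaw tool z deg -0.02 tilt [-0.  0. -1.] F [ 0.3 -0.  -4.2] open 55.1511539523482 q [-0.38  0.13  1.68 -0.    1.33 -0.37]
top 484.0 250.5 17.755380630493164 [ 464.74509869 -283.0748194    24.        ]
top 465.0 224.5 10.404426574707031 [ 516.37210522 -246.99013184   24.        ]
top 383.0 211.0 17.117341995239258 [543.552028   -83.91454657  24.        ]
scene 390.0 181.0 12.16562557220459 [ 416.54366989 -116.15833041   24.        ]
scene 368.5 138.5 10.511998176574707 [ 525.78378367 -256.50345782   24.        ]
scene 387.71148681640625 73.32779693603516 18.45008659362793 [ 591.1659192  -607.88909174   24.        ]
```

View pics/c7.png

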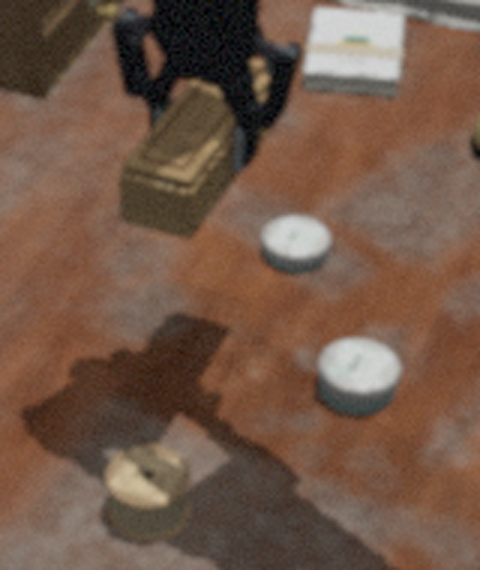

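The case is up, shut and level, and the tins are at the same scene pixels as before. Now I'll hold it for more than 3 s.

```bash
H='x'; for i in 1 2 3; do python3 -m jog '[{"tx":0,"ty":0,"tz":0,"turn":0,"claw":-1},{"tx":0,"ty":0,"tz":0,"turn":0,"claw":-1},{"tx":0,"ty":0,"tz":0,"turn":0,"claw":-1},{"tx":0,"ty":0,"tz":0,"turn":0,"claw":-1},{"tx":0,"ty":0,"tz":0,"turn":0,"claw":-1},{"tx":0,"ty":0,"tz":0,"turn":0,"claw":-1},{"tx":0,"ty":0,"tz":0,"turn":0,"claw":-1},{"tx":0,"ty":0,"tz":0,"turn":0,"claw":-1},{"tx":0,"ty":0,"tz":0,"turn":0,"claw":-1},{"tx":0,"ty":0,"tz":0,"turn":0,"claw":-1}]'; done
python3 - <<'E'
from h import *
b=ctrl.capture("scene")["img"].astype(int); c7=cv2.imread("pics/c7.png")
now=cv2.resize(b[60:250,270:430,::-1].astype(np.uint8),None,fx=3,fy=3,interpolation=cv2.INTER_CUBIC)
d=cv2.blur(cv2.absdiff(now,c7),(15,15)); print("max smoothed change vs c7",d.max())
goto([550,-88,205]); print(ctrl.sign_off())
E
```

```text
t: 15.4
ee_pos: [549.6, -87.5, 204.3]
eef_rot: [0.0, 0.707, -0.0, 0.707]
force: [0.9, 0.3, -4.8]
opening: 55.3
t: 16.65
ee_pos: [549.6, -87.5, 204.3]
eef_rot: [0.0, 0.707, -0.0, 0.707]
force: [0.0, -0.5, -4.5]
opening: 55.3
t: 17.9
ee_pos: [549.6, -87.5, 204.3]
eef_rot: [0.0, 0.707, -0.0, 0.707]
force: [-0.1, 0.3, -3.7]
opening: 55.5
max smoothed change vs c7 12
t 17.95 pos [549.6 -87.5 204.3] shift cm [-0.07 -0.05  0.04] yaw tool z deg -0.02 tilt [ 0.  0. -1.] F [-0.7 -0.3 -3.5] open 55.03211155492424 q [-0.38  0.13  1.68  0.    1.33 -0.37]
the job is handed in; nothing more can be done
None
```

The lid is shut, and the case is held level in the air with its underside about 20 cm above the table. I held it still there for about 3.9 s and handed the job in at 17.95 s, with the gripper still holding it.

- **Closing:** I swept the lid down slowly along its arc with the closed fingertips, until a firm 12 N press at 49 mm, the height given for the shut lid. The next picture showed it flush.
- **Grip and lift:** I gripped the case across its width and lifted it straight up.
- **Last checks:** The tool position stayed at 204.3 mm and did not tilt. The load read about 4 N, which matches a 0.4 kg case. The scene picture barely changed between the start and end of the hold.
- **Surroundings:** In the scene view both tins are within about a pixel of where they started. I checked the spool only by eye.
- **Disagreements:**
  - The opening read about 55 mm against the stated 56 mm width; the grip was steady all the same.
  - The top camera could not recheck the tins, because the arm blocked its view.
- **Not checked:** The pencil and eraser cannot be seen in the shut case. Both were inside in the first pictures; only the eraser could be made out as the lid came down.

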